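# Hang the dipper on the paint box rim

### The job

Take the hooked solvent dipper by its wooden grip and hang it by its hook on the outside of the paint box's front wall, seated in the notch of the rim strip so it cannot slide along. Feel for the notch gently, without forcing the thin strip, keep hold until the hook has dropped fully home, then let go and leave it hanging upright. Leave everything else on the table where it is.

Things in the scene. Friction and masses are not known exactly. Their poses are not given: they have to be found in the camera images.
- grip (a point): Centre of the dipper's wooden grip, a rounded block 20 mm (x) by 14 mm (y) by 50 mm high standing on the hook's bridge; this point is 97 mm above the cup's underside. z up, x from the cup towards the hook's free leg, y along the hook's width. Best gripped across the 14 mm (fingers closing along y), from above, about 9 mm above this point.
- cup (a point): Centre of the dipper's cup, 25 mm above its underside: a small aluminium solvent cup, 48 mm across, 50 mm high, with a flat hook strap on its back (+x); whole dipper 0.1 to 0.2 kg. Same axes as the grip, which is 33 mm to +x. It starts standing on the table, among similar vessels, hook side turned away from the robot within about 0.7 rad.
- hook (a point): Middle of the underside of the dipper's hook bridge, 30 mm straight below the grip's centre, 67 mm above the cup's underside; same axes. The flat strap is 24 mm wide (y), the bridge 5 mm thick. The gap between the back strap (-x) and the free leg (+x) is 14 mm; this point is midway.
- leg (a point): Lower end of the hook's free leg, 9 mm to +x of the hook point and 25 mm below it; the leg is 4 mm thick (x), 24 mm wide. It must pass down behind the wall, inside the box.
- box_middle (a point): Centre of the open wooden paint box, half-way up: 200 mm deep (x), 320 mm long (y), 100 mm high, fixed to the table. x points away from the robot's side, z up. Paint tubes inside lie well below the rim. The front wall, nearest the robot, is 9 mm thick, its middle plane 95.5 mm to -x of here.
- rim (a point): Top of the box's front wall, mid-thickness and mid-length; x points into the box, y along the wall. Top: a fixed light-wood strip 9 mm thick, 210 mm long, 8 mm high, with one notch 32 mm wide, 8 mm deep. The notch's middle is up to 30 mm to either side of here along y, unmeasured: see it, or slide the hook under 2 to 8 N until it drops. Strip bears 30 N at most.
- plain_cup_mid (a point): Middle of a plain aluminium cup without hook or grip, 52 mm across, 50 mm high, standing. Leave alone.
- jar_mid (a point): Middle of a glass jar 56 mm across, 72 mm high, standing. Leave alone.
- bottle_mid (a point): Middle of a small amber glass bottle 48 mm across, 80 mm high, standing. Leave alone.
- brush_grip (a point): Handle of a paint brush lying on the table beside the box. Leave alone.
- tube_a_mid (a point): Middle of a flattened paint tube, 127 by 34 by 18 mm, lying on the table beside the box. Leave alone.
- tube_b_mid (a point): Middle of a flattened paint tube, 127 by 34 by 18 mm, lying on the table beside the box. Leave alone.
- tube_c_mid (a point): Middle of a flattened paint tube, 127 by 34 by 18 mm, lying on the table beside the box. Leave alone.
Not all that is in view belongs to the job. Of the things that look like the part that bears grip, take the one that is farthest to the robot's right at the start.

How it is judged:
By the outcome, as a careful person would: the job done as asked, in the order asked, and still so for the second after the job is handed in, with the robot touching nothing.
It also fails if it takes over 61 s, if anything falls off the work surface, if the arm or the gripper's body presses on something with over 40 N, if the wrist force passes 120 N, or if a joint passes its speed limit or range.

### The arm

A 6-joint arm with a two-finger parallel gripper is mounted at the origin on the work surface. World frame = base frame: x ahead of the robot, y to its left, z up, the work surface at z = 0. Lengths are in mm, angles in rad, forces in N, time in s.
With the tool pointing down it reaches from about 350 to 975 mm from the base axis. Payload 7.1 kg.
Tool frame: the origin (TCP) lies at the very end of the fingers, on their centre line; the grasp point (between the pads) lies 19 mm behind it (ctrl.tcp_to_grasp is the distance from the TCP to the grasp point, in mm); z points along the fingers, x is the direction in which the jaws open and shut, and the axes are right-handed (so a half turn about z gives the same grasp; the last joint's range is limited). The gripper opens to 88 mm and grips with 3 to 60 N. Pads are 20 mm wide; open, the fingers measure 115 mm over their backs; the gripper's body (75 mm by 178 mm) begins 61 mm behind the grasp point.
Start: joints at [1.324, 0.423, 1.63, -0, 1.089, -0.019], TCP at [141.116, 608.844, 222.675] pointing down, gripper open.
Joint ranges: [-3, 3], [-0.9, 2.11], [0.09, 2.58], [-1.31, 4.45], [0.11, 2.69], [-2.54, 2.54]. Speed limits (rad/s): [2.39, 2.39, 3.01, 3.14, 3.14, 3.14].

### API

Orientations are given as a rotation vector (axis times angle).
In Python, from workcell import get_obs, viewer, ctrl, masks_of gives the robot as it stands. The module is installed in compiled form; this text tells all that it offers.
- The arm moves only by the shell command python3 -m inch 'ROWS'. ROWS is JSON, a list of rows, each an object of numbers: "tx", "ty", "tz": the shift along the tool's x, y, z in cm; "ax", "ay", "az": the turn, a rotation vector about the tool's x, y, z in degrees; "jaw": the opening, from 0 (shut) to 1 (fully open). In form: [{"tx": .., "ty": .., "tz": .., "ax": .., "ay": .., "az": .., "jaw": ..}, ...]. A call has 1 to 12 rows; each row shifts and turns the commanded pose from where the row before left it, along the tool's axes as they then stand; what a row does not reach is not made up. A row lasts 1/8 s, in which the tool goes at most 62.5 mm and 10.7 degrees, less where a joint would pass 70% of its speed; a pose out of reach is approached as far as the arm can. A call is refused whole if a number of a shift passes 6.25 or a number of a turn 10.7, either way. A call with a gripper value outside its range is refused whole. The fingers move at their own pace and stop on an object; the grip force is fixed at half the most. Time passes only in rows, so rows that do not move let the fingers close. It gives the time, the measured TCP pose, the force and the opening at its end, in the units of the state.
- get_obs(): the state, without advancing time (a new reading comes with each control period).
- viewer.get_image(name): name is "scene" or "top"; returns (picture, depth): 420x560x3 uint8, red, green, blue; 420x560 float32, mm along the optical axis (not along the pixel's ray), 0 where there is no reading.
- viewer.get_calibration(name): a dict with "fx", "fy", "cx", "cy" (pixels), "rvec" (rotation vector, rad) and "tvec" (3), from world to camera coordinates, as OpenCV has them. Camera axes: x right, y down, z forward; pixel columns grow to the right and rows downward; lengths in mm; the calibration is good to about 2 mm. A picture is of the moment at which its call begins. get_calibration takes no time and is no camera call.
- ctrl.close_job(): hands the job in, once; it reports no verdict.
Trained networks look in the newest picture that a camera, given by its name, has taken for a name from the list of things; names that differ only in an ending like _2 or _b are one class to them, and where a whole thing is asked for, a point or a joint stands for the part that bears it (a point fixed in the world has none). Each returns a list of dicts, best first, with "score" (0 to 1); they miss things now and then, are a little off and sometimes report something else, mostly with a low value. They report only what shows in the picture. A call takes as long as a camera call. They do not tell look-alikes from the thing itself.
- masks_of(camera, thing): "pixels" (420x560 bool, what is visible of it) and "location" ([column, row] in pixels, amid what is visible of it).
The state is a dict: "t": time; "qpos": joint angles; "qvel": joint speeds; "joint_torque": joint torques, N m; "ee_pos": TCP position; "orientation": TCP orientation; "ft_force": force on the tool from outside, world axes, zero at the start; "moment": the same for the moment, N m; "width": finger opening in mm.
Only numpy, scipy, OpenCV 4.12 (cv2) and the standard library are available. Lean on these libraries where they do the work, as an engineer would, in place of code of your own. Each camera call takes 0.05 s, during which the arm holds its last target. There are 200 camera calls.

## Working session

There is one attempt and no reset: what is moved stays moved. The work goes in short steps, Python scripts to look and compute and a shell command to move; the robot and the scene stay as the last step left them, time stands still between calls to the robot, and variables do not carry over. Pictures are saved under pics/ and viewed, about 8 in all and at most 12, crops included, and the job is handed in when it is done.

```bash
mkdir -p pics
cat > h.py <<'E'
import numpy as np, cv2
from workcell import get_obs, viewer, ctrl, masks_of
def snap(n,f=None):
    im,d=viewer.get_image(n)
    if f: cv2.imwrite('pics/'+f,im[:,:,::-1])
    return im,d
def world(n,u,v,z):
    c=viewer.get_calibration(n);R=cv2.Rodrigues(np.array(c['rvec'],float))[0];t=np.array(c['tvec'],float).ravel()
    p=np.stack([(u-c['cx'])/c['fx']*z,(v-c['cy'])/c['fy']*z,z],-1)
    return (p-t)@R
def pix(n,P):
    c=viewer.get_calibration(n);R=cv2.Rodrigues(np.array(c['rvec'],float))[0];t=np.array(c['tvec'],float).ravel()
    q=np.atleast_2d(P)@R.T+t
    return np.c_[q[:,0]/q[:,2]*c['fx']+c['cx'],q[:,1]/q[:,2]*c['fy']+c['cy']]
def cloud(n,d):
    v,u=np.mgrid[:d.shape[0],:d.shape[1]]
    return world(n,u,v,d.astype(float))
E
python3 - <<'E'
from h import *
np.set_printoptions(precision=1,suppress=True)
for n in('scene','top'):
    im,d=snap(n,n+'0.png');C=cloud(n,d)
    for th in('grip','cup','plain_cup_mid','box_middle','rim'):
        for m in masks_of(n,th)[:4]:
            M=m['pixels']&(d>0);P=C[M]
            print(n,th,round(m['score'],2),m['location'],M.sum(),np.median(P,0),P.min(0),P.max(0))
print(get_obs())
E
```

```text
scene grip 0.93 [263.5, 179.1] 465 [448.8  76.   41.8] [413.4  40.5  -6.2] [477.1 119.6 124. ]
scene grip 0.73 [309.5, 158.6] 428 [524.4 191.6  42.4] [473.9 169.6  -6.4] [558.1 254.4 126.2]
scene grip 0.61 [243.8, 138.0] 484 [310.  162.3  41.7] [260.7 144.2  -6.3] [349.3 225.6 124.2]
scene grip 0.55 [257.7, 108.9] 451 [292.6 273.3  43.4] [244.6 246.1  -3.7] [331.7 328.9 125.1]
scene cup 0.72 [240.3, 137.2] 450 [309.2 162.2  42.8] [266.8 144.2  -6.3] [349.3 212.9 123.7]
scene cup 0.67 [257.5, 115.3] 442 [292.5 273.2  42.3] [244.6 246.1  -4. ] [331.7 344.3 125.1]
scene cup 0.64 [260.7, 179.6] 389 [446.2  76.1  39.6] [414.4  40.5  -5.7] [474.2 121.  124. ]
scene plain_cup_mid 0.82 [201.3, 259.9] 385 [ 443.3 -204.3   27.9] [ 407.8 -233.1   -5.1] [ 473.  -164.5   52.4]
scene plain_cup_mid 0.56 [261.7, 182.6] 491 [448.6  76.   39. ] [408.1  40.5  -6.9] [477.1 124.  124. ]
scene box_middle 0.81 [334.5, 243.4] 10384 [709.7  17.5  22.6] [ 594.9 -158.4   -5.5] [830.5 181.5 105.7]
scene box_middle 0.25 [278.9, 145.2] 442 [417.6 194.6  52. ] [354.5 177.4  -5.6] [440.4 271.3  75.7]
scene rim 0.66
[... 799 characters left out ...]
1.9] [762.4 395.   22.3]
top plain_cup_mid 0.82 [351.4, 254.4] 384 [ 446.1 -211.7   22.5] [ 420.1 -243.2   -3.5] [ 468.2 -180.8   53. ]
top box_middle 0.68 [263.2, 142.4] 11777 [721.5  17.2  24.1] [ 592.4 -154.2   -3.5] [849.2 183.  104.9]
top rim 0.55 [266.1, 141.5] 12007 [721.8  17.3  24.1] [ 591.3 -165.2   -4.4] [878.2 205.7 104.9]
{'t': 0.6, 'qpos': array([ 1.3,  0.4,  1.6,  0. ,  1.1, -0. ]), 'qvel': array([ 0., -0., -0.,  0.,  0., -0.]), 'joint_torque': array([  0. , -54.4, -27.4,   0.1,   0. ,  -0. ]), 'ee_pos': array([141.1, 608.8, 222.7]), 'orientation': array([-2.5, -2. ,  0. ]), 'ft_force': array([-1.3,  0.1, -0.5]), 'moment': array([-0.1, -0. ,  0. ]), 'width': 87.94314968626827}
```

View pics/scene0.png

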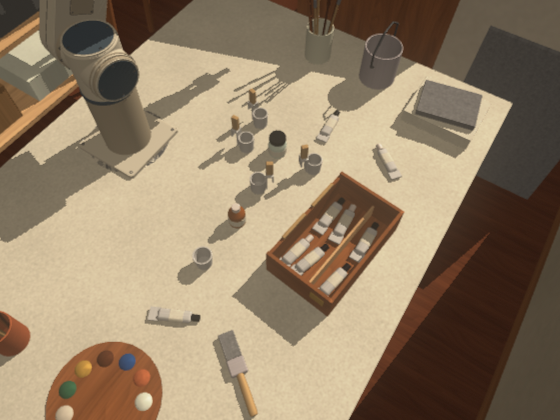

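View pics/top0.png

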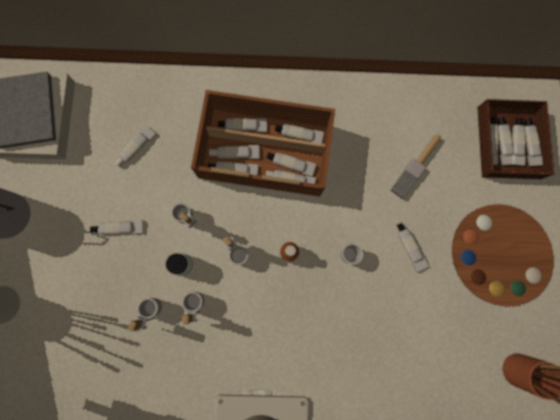

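Four dippers in the top view: (238,252), (183,214), (192,303) and (143,310). In world y they are 75, 200, 165 and 275. The farthest right is (238,252), and its hook side faces away from the robot. I'll confirm that in a crop and measure the grip, cup, rim and notch.

```bash
cat > m.py <<'E'
from h import *
np.set_printoptions(precision=1,suppress=True)
ims={}
for n in('scene','top'):
    im,d=snap(n);C=cloud(n,d);ims[n]=im
    near=(np.hypot(C[...,0]-455,C[...,1]-80)<60)&(d>0)
    g=C[near&(C[...,2]>80)];c=C[near&(C[...,2]>40)&(C[...,2]<56)]
    print(n,'grip',len(g),g.mean(0),g.min(0),g.max(0),'top',C[near&(C[...,2]>115)].mean(0),'cup',len(c),c.mean(0),c.min(0),c.max(0))
    P=C[(d>0)&(C[...,0]>570)&(C[...,0]<860)&(abs(C[...,1])<230)&(C[...,2]>85)&(C[...,2]<112)]
    r=cv2.minAreaRect(P[:,:2].astype(np.float32)); print('box',r,cv2.boxPoints(r),np.percentile(P[:,2],[5,50,95]))
a=cv2.resize(ims['top'][165:285,185:345],(800,600),interpolation=cv2.INTER_CUBIC)
cv2.imwrite('pics/c1.png',a[:,:,::-1])
b=cv2.resize(ims['scene'][150:280,235:395],None,fx=5,fy=5,interpolation=cv2.INTER_CUBIC)[:600]
cv2.imwrite('pics/c2.png',b[:,:,::-1])
E
python3 m.py
```

```text
scene grip 94 [464.8  82.3 105.4] [453.   74.2  80.1] [475.5  94.  123.7] top [463.3  84.  119.5] cup 106 [438.   67.4  46.7] [412.4  42.6  40.6] [476.4  90.6  55.8]
box ((712.9428100585938, 13.63604736328125), (322.9962158203125, 201.4098358154297), 83.15283203125) [[ 593.7 -134.7]
 [ 793.7 -158.7]
 [ 832.2  162. ]
 [ 632.2  186. ]] [ 87.1  96.6 100.7]
top grip 69 [458.1  86.2 116.8] [448.6  77.5  81.3] [469.3  96.  126.3] top [458.9  87.1 121.2] cup 109 [434.2  68.8  48.5] [409.6  45.   40.2] [474.1  90.7  52.8]
box ((710.3889770507812, 14.988327026367188), (320.9958801269531, 202.48704528808594), 83.38601684570312) [[ 591.3 -132.8]
 [ 792.5 -156.1]
 [ 829.4  162.8]
 [ 628.3  186.1]] [ 87.4  98.4 101.7]
```

View pics/c1.png

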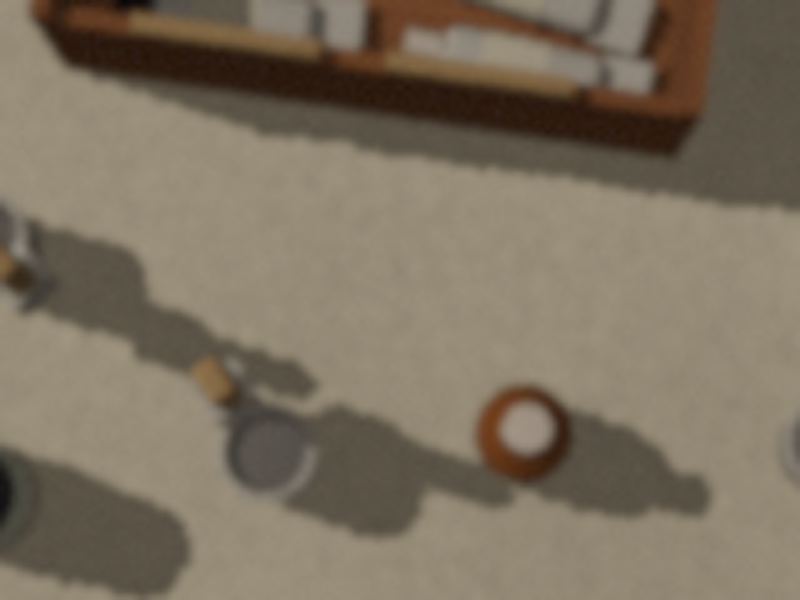

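View pics/c2.png

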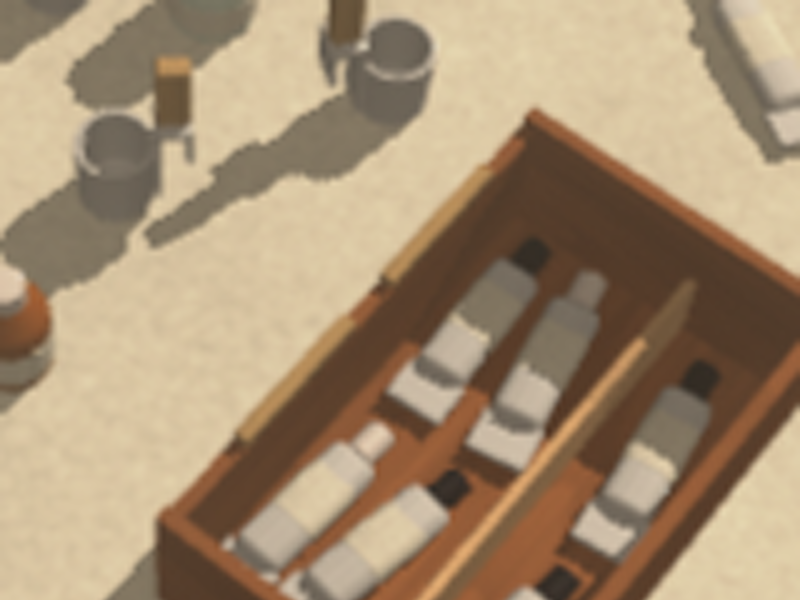

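The crops confirm it: the target is the dipper at crop1 (267,452), with its grip at (213,380), away from the robot. The notch shows at crop1 columns 322–387 and at crop2 about (368,302). Next I'll intersect these pixel rays with the known heights.

```bash
cat >> h.py <<'E'
def ray(n,u,v,Z):
    a=world(n,np.array([u]),np.array([v]),np.array([1.]))[0];b=world(n,np.array([u]),np.array([v]),np.array([1000.]))[0]
    return a+(b-a)*(Z-a[2])/(b[2]-a[2])
E
python3 - <<'E'
from h import *
np.set_printoptions(precision=1,suppress=True)
T=lambda u,v,Z:ray('top',185+u/5-.4,165+v/5-.4,Z)
S=lambda u,v,Z:ray('scene',235+u/5-.4,150+v/5-.4,Z)
for nm,f,(c,g) in(('T',T,((267,452),(208,374))),('S',S,((117,147),(173,64)))):
    c=f(*c,50);g=f(*g,122);dd=g-c;print(nm,c,g,np.hypot(*dd[:2]),np.arctan2(dd[1],dd[0]))
for Z in(100,108):
    print(Z,'T strip ends',T(130,19,Z),T(580,90,Z),'notch',T(322,48,Z),T(387,58,Z))
    print(Z,'S strip ends',S(490,168,Z),S(240,440,Z),'notch',S(385,282,Z),S(352,320,Z))
im,d=snap('top');C=cloud('top',d)
# heights along rim line
a=-.117;ex=np.array([np.cos(a),np.sin(a)]);ey=np.array([-ex[1],ex[0]])
L=(C[...,:2]-[616.7,25.4]);lx=L@ex;ly=L@ey;k=(abs(lx)<9)&(C[...,2]>80)
for y in range(-150,151,10):
    q=C[k&(abs(ly-y)<5)];x=lx[k&(abs(ly-y)<5)]
    print(y,len(q),q[:,2].mean().round(1),x.mean().round(1),end=' | ')
E
```

```text
T [433.3  66.6  50. ] [462.9  88.7 122. ] 36.91856219306533 0.6423129368051116
S [437.8  64.6  50. ] [461.5  86.3 122. ] 32.178961546305565 0.74270342931214
100 T strip ends [630.5 136.  100. ] [603.5 -75.8 100. ] notch [619.6  45.6 100. ] [615.8  15.  100. ]
100 S strip ends [632.2 134.8 100. ] [606.9 -75.5 100. ] notch [621.   43.1 100. ] [618.3  14.2 100. ]
108 T strip ends [628.2 134.7 108. ] [601.4 -75.2 108. ] notch [617.4  45.1 108. ] [613.7  14.8 108. ]
108 S strip ends [634.  129.7 108. ] [608.9 -79.1 108. ] notch [623.   38.7 108. ] [620.3  10.  108. ]
-150 28 94.3 -0.2 | -140 21 90.9 -2.4 | -130 22 90.3 -2.7 | -120 21 90.4 -1.9 | -110 20 90.4 -2.4 | -100 21 92.1 -2.2 | -90 25 96.7 -2.8 | -80 24 96.3 -3.0 | -70 26 96.2 -2.4 | -60 25 96.0 -2.7 | -50 22 96.5 -2.7 | -40 25 96.0 -2.9 | -30 26 96.0 -2.8 | -20 24 96.9 -2.7 | -10 22 93.7 -2.0 | 0 19 90.5 -2.3 | 10 20 90.1 -2.1 | 20 25 91.6 -2.5 | 30 25 96.4 -2.6 | 40 24 96.4 -2.3 | 50 24 96.0 -2.8 | 60 25 96.7 -2.9 | 70 24 96.1 -2.7 | 80 23 96.9 -2.4 | 90 25 95.8 -2.1 | 100 24 95.6 -2.6 | 110 23 93.9 -2.6 | 120 20 90.5 -1.7 | 130 22 90.5 -2.6 | 140 20 89.9 -1.9 | 150 28 94.3 -0.1 |
```

```bash
cat >> h.py <<'E'
from scipy.spatial.transform import Rotation as Ro
def go(p,yaw):
    "print tool-axis shift (cm) and turn (deg) to world TCP p, tool pointing down, tool x at yaw (mod pi)"
    o=get_obs();R=Ro.from_rotvec(o['orientation']);d=R.inv().apply(np.array(p)-o['ee_pos'])/10
    best=[]
    for y in(yaw,yaw+np.pi):
        T=Ro.from_matrix(np.c_[[np.cos(y),np.sin(y),0],[np.sin(y),-np.cos(y),0],[0,0,-1]])
        best.append((R.inv()*T).as_rotvec(degrees=True))
    x=R.as_matrix()[:,0]
    print('t',o['t'],'pos',o['ee_pos'].round(1),'yaw',np.arctan2(x[1],x[0]).round(3),'shift cm',d.round(2),'turn',[b.round(1) for b in best],'q',o['qpos'].round(2),'F',o['ft_force'].round(1),'w',round(o['width'],1))
E
python3 -c "
from h import *
go([462,87,190],.69+np.pi/2)"
```

```text
t 0.75 pos [141.1 608.9 222.7] yaw 1.343 shift cm [-43.59  43.05   3.27] turn [array([ -0. ,  -0. , -52.6]), array([ -0. ,   0. , 127.4])] q [ 1.32  0.42  1.63  0.    1.09 -0.02] F [ 0.7 -0.2 -0.6] w 87.7
```

```bash
python3 -m inch '[{"tx":-3.6,"ty":3.6},{"tx":-3.6,"ty":3.6},{"tx":-3.6,"ty":3.6},{"tx":-3.6,"ty":3.6},{"tx":-3.6,"ty":3.6},{"tx":-3.6,"ty":3.6},{"tx":-3.6,"ty":3.6},{"tx":-3.6,"ty":3.6},{"tx":-3.6,"ty":3.6},{"tx":-3.6,"ty":3.6},{"tx":-3.6,"ty":3.6},{"tx":-3.6,"ty":3.6}]' && python3 -m inch '[{"az":-10},{"az":-10},{"az":-10},{"az":-10},{"az":-10},{"az":-2.6},{"tz":3}]'; python3 -c "
from h import *
go([462,87,150],.69+np.pi/2)"
```

```text
t 0.75 pos [141.1 608.9 222.7] yaw 1.343 shift cm [-43.59  43.05   7.27] turn [array([ -0. ,  -0. , -52.6]), array([ -0. ,   0. , 127.4])] q [ 1.32  0.42  1.63  0.    1.09 -0.02] F [ 0.7 -0.2 -0.6] w 87.7$[0]: bad value
```

```bash
python3 -m inch '[{"tx":-3.6,"ty":3.6,"tz":0,"ax":0,"ay":0,"az":0,"jaw":1}]'; python3 -m inch '[{"tx":-3.6,"ty":3.6,"jaw":1}]'
```

```text
t: 0.88
ee_pos: [167.5, 567.3, 222.7]
orientation: [-2.456, -1.957, -0.002]
ft_force: [0.8, 0.7, -0.7]
width: 88.0$[0]: bad value
```

```bash
python3 -m inch '[{"tx":-4.0,"ty":4.0,"tz":0,"ax":0,"ay":0,"az":0,"jaw":1},{"tx":-4.0,"ty":4.0,"tz":0,"ax":0,"ay":0,"az":0,"jaw":1},{"tx":-4.0,"ty":4.0,"tz":0,"ax":0,"ay":0,"az":0,"jaw":1},{"tx":-4.0,"ty":4.0,"tz":0,"ax":0,"ay":0,"az":0,"jaw":1},{"tx":-4.0,"ty":4.0,"tz":0,"ax":0,"ay":0,"az":0,"jaw":1},{"tx":-4.0,"ty":4.0,"tz":0,"ax":0,"ay":0,"az":0,"jaw":1},{"tx":-4.0,"ty":4.0,"tz":0,"ax":0,"ay":0,"az":0,"jaw":1},{"tx":-4.0,"ty":4.0,"tz":0,"ax":0,"ay":0,"az":0,"jaw":1},{"tx":-4.0,"ty":4.0,"tz":0,"ax":0,"ay":0,"az":0,"jaw":1},{"tx":-3.6,"ty":3.4,"tz":0,"ax":0,"ay":0,"az":0,"jaw":1}]' && python3 -m inch '[{"tx":0,"ty":0,"tz":0,"ax":0,"ay":0,"az":-10,"jaw":1},{"tx":0,"ty":0,"tz":0,"ax":0,"ay":0,"az":-10,"jaw":1},{"tx":0,"ty":0,"tz":0,"ax":0,"ay":0,"az":-10,"jaw":1},{"tx":0,"ty":0,"tz":0,"ax":0,"ay":0,"az":-10,"jaw":1},{"tx":0,"ty":0,"tz":0,"ax":0,"ay":0,"az":-10,"jaw":1},{"tx":0,"ty":0,"tz":2,"ax":0,"ay":0,"az":-2.6,"jaw":1},{"tx":0,"ty":0,"tz":2,"ax":0,"ay":0,"az":0,"jaw":1}]'; python3 -c "
from h import *
go([462,87,150],.69+np.pi/2)"
```

```text
t: 2.12
ee_pos: [463.5, 89.0, 223.0]
orientation: [2.46, 1.953, 0.001]
ft_force: [0.0, -0.7, -0.6]
width: 87.8
t: 3.0
ee_pos: [462.8, 91.0, 182.6]
orientation: [1.338, 2.841, 0.001]
ft_force: [0.1, 0.4, 0.3]
width: 87.7
t 3.0 pos [462.8  91.  182.6] yaw 2.262 shift cm [-0.25 -0.32  3.26] turn [array([0.1, 0. , 0. ]), array([-1.0e-01,  1.0e-01, -1.8e+02])] q [ 0.17  0.26  1.99  0.    0.89 -2.09] F [0.1 0.4 0.3] w 87.7
```

```bash
python3 -m inch '[{"tx":-0.2,"ty":-0.3,"tz":2,"ax":0,"ay":0,"az":0,"jaw":1},{"tx":0,"ty":0,"tz":1.3,"ax":0,"ay":0,"az":0,"jaw":1},{"tx":0,"ty":0,"tz":0,"ax":0,"ay":0,"az":0,"jaw":1}]'
python3 - <<'E'
from h import *
go([462,87,87],.69+np.pi/2)
im,d=snap('scene');im=im.copy()
o=get_obs();print(pix('scene',o['ee_pos']),pix('scene',[462,87,122]))
a=cv2.resize(im[110:210,215:325],None,fx=6,fy=6,interpolation=cv2.INTER_CUBIC);cv2.imwrite('pics/c3.png',a[:,:,::-1])
E
```

```text
t: 3.38
ee_pos: [461.0, 87.4, 149.1]
orientation: [-1.339, -2.841, 0.001]
ft_force: [0.0, -0.8, -0.8]
width: 88.0
t 3.375 pos [461.   87.4 149.1] yaw 2.261 shift cm [-0.1   0.06  6.21] turn [array([-0.1, -0. ,  0. ]), array([ 1.0e-01, -1.0e-01, -1.8e+02])] q [ 0.16  0.31  2.02  0.    0.81 -2.1 ] F [ 0.  -0.8 -0.8] w 88.0
[[269.41278025 155.9315037 ]] [[269.50796606 162.31757607]]
```

View pics/c3.png

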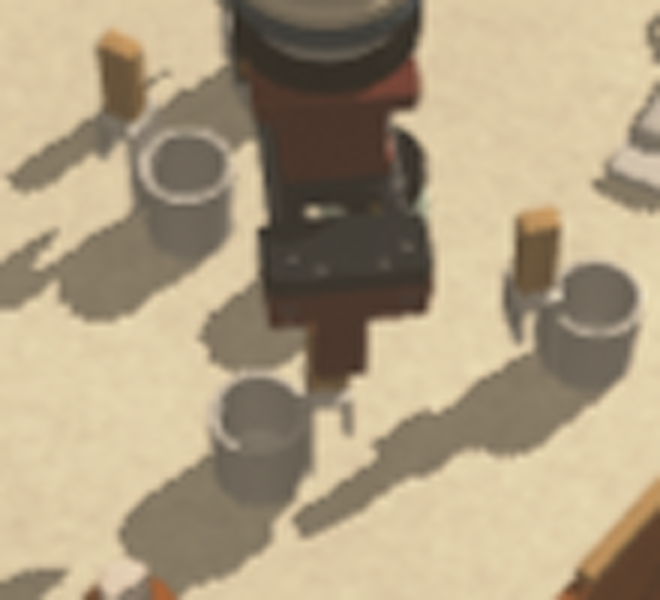

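The near finger sits over the target's grip, around crop (335,370), and lines up with it. I'll descend and close.

```bash
python3 -m inch '[{"tx":-0.1,"ty":0,"tz":2,"ax":0,"ay":0,"az":0,"jaw":1},{"tx":0,"ty":0,"tz":2,"ax":0,"ay":0,"az":0,"jaw":1},{"tx":0,"ty":0,"tz":2.2,"ax":0,"ay":0,"az":0,"jaw":1},{"tx":0,"ty":0,"tz":0,"ax":0,"ay":0,"az":0,"jaw":0.4},{"tx":0,"ty":0,"tz":0,"ax":0,"ay":0,"az":0,"jaw":0.4},{"tx":0,"ty":0,"tz":0,"ax":0,"ay":0,"az":0,"jaw":0},{"tx":0,"ty":0,"tz":0,"ax":0,"ay":0,"az":0,"jaw":0},{"tx":0,"ty":0,"tz":0,"ax":0,"ay":0,"az":0,"jaw":0},{"tx":0,"ty":0,"tz":0,"ax":0,"ay":0,"az":0,"jaw":0},{"tx":0,"ty":0,"tz":0,"ax":0,"ay":0,"az":0,"jaw":0},{"tx":0,"ty":0,"tz":0,"ax":0,"ay":0,"az":0,"jaw":0},{"tx":0,"ty":0,"tz":0,"ax":0,"ay":0,"az":0,"jaw":0}]';python3 -c "
from h import *
go([462,87,87],.69+np.pi/2)"
```

```text
t: 4.92
ee_pos: [461.9, 86.7, 87.6]
orientation: [-1.339, -2.842, 0.0]
ft_force: [0.5, 0.3, -1.1]
width: 13.9
t 4.925 pos [461.9  86.7  87.6] yaw 2.261 shift cm [0.02 0.03 0.06] turn [array([-0., -0.,  0.]), array([   0.,   -0., -180.])] q [ 0.16  0.42  2.05 -0.    0.67 -2.1 ] F [ 0.5  0.3 -1.1] w 13.9
```

```bash
python3 -m inch '[{"tx":0,"ty":0,"tz":-1,"ax":0,"ay":0,"az":0,"jaw":0},{"tx":0,"ty":0,"tz":-2,"ax":0,"ay":0,"az":0,"jaw":0},{"tx":0,"ty":0,"tz":-3,"ax":0,"ay":0,"az":0,"jaw":0},{"tx":0,"ty":0,"tz":-3,"ax":0,"ay":0,"az":0,"jaw":0},{"tx":0,"ty":0,"tz":0,"ax":0,"ay":0,"az":8,"jaw":0},{"tx":0,"ty":0,"tz":0,"ax":0,"ay":0,"az":8,"jaw":0},{"tx":0,"ty":0,"tz":0,"ax":0,"ay":0,"az":8,"jaw":0},{"tx":0,"ty":0,"tz":0,"ax":0,"ay":0,"az":8,"jaw":0},{"tx":0,"ty":0,"tz":0,"ax":0,"ay":0,"az":8,"jaw":0},{"tx":0,"ty":0,"tz":0,"ax":0,"ay":0,"az":6.4,"jaw":0},{"tx":0,"ty":0,"tz":0,"ax":0,"ay":0,"az":0,"jaw":0},{"tx":0,"ty":0,"tz":0,"ax":0,"ay":0,"az":0,"jaw":0}]';python3 -c "
from h import *
go([617.7,29.8,165],-.12+np.pi/2)"
```

```text
t: 6.42
ee_pos: [462.1, 86.7, 178.0]
orientation: [2.348, 2.087, 0.0]
ft_force: [0.1, 0.3, -2.0]
width: 14.1
t 6.425 pos [462.1  86.7 178. ] yaw 1.453 shift cm [-3.82 16.12  1.3 ] turn [array([ 0. , -0. ,  0.1]), array([   0. ,    0. , -179.9])] q [ 0.16  0.26  2.   -0.    0.88 -1.29] F [ 0.1  0.3 -2. ] w 14.1
```

```bash
python3 -m inch '[{"tx":-0.6,"ty":2.7,"tz":0,"ax":0,"ay":0,"az":0,"jaw":0},{"tx":-0.6,"ty":2.7,"tz":0,"ax":0,"ay":0,"az":0,"jaw":0},{"tx":-0.7,"ty":2.7,"tz":0,"ax":0,"ay":0,"az":0,"jaw":0},{"tx":-0.7,"ty":2.7,"tz":0,"ax":0,"ay":0,"az":0,"jaw":0},{"tx":-0.6,"ty":2.7,"tz":0.6,"ax":0,"ay":0,"az":0,"jaw":0},{"tx":-0.6,"ty":2.6,"tz":0.6,"ax":0,"ay":0,"az":0,"jaw":0},{"tx":0,"ty":0,"tz":0,"ax":0,"ay":0,"az":0,"jaw":0},{"tx":0,"ty":0,"tz":0,"ax":0,"ay":0,"az":0,"jaw":0}]';python3 - <<'E'
from h import *
go([617.7,29.8,165],-.12+np.pi/2)
p=get_obs()['ee_pos']
im,d=snap('scene');C=cloud('scene',d)
R=Ro.from_rotvec(get_obs()['orientation']).as_matrix();ex=R[:,1];ey=R[:,0]  # dipper x = tool y ; y = tool x
g=p+[0,0,10]
u0,v0=pix('scene',g)[0].astype(int);print(u0,v0,'dipper x dir',ex)
for nm,k in(('cup',(-57,-9,-97,-47)),('leg',(3,20,-60,-26))):
    L=C-g;x=L@ex;y=L@ey;z=L[...,2];M=(d>0)&(x>k[0])&(x<k[1])&(z>k[2])&(z<k[3])&(abs(y)<30)
    q=np.c_[x[M],y[M],z[M]];print(nm,len(q),q.mean(0).round(1),np.percentile(q,2,0).round(1),np.percentile(q,98,0).round(1))
a=cv2.resize(im[v0-40:v0+80,u0-70:u0+60],None,fx=5,fy=5,interpolation=cv2.INTER_CUBIC)
# projected model points: hook point, leg end, cup rim centre, notch mid
for P,c in((g-[0,0,30],(255,0,0)),(g+9*ex-[0,0,55],(0,255,0)),(g-33*ex-[0,0,47],(0,0,255)),(np.array([617.7,29.8,100]),(255,0,255))):
    q=pix('scene',P)[0];cv2.circle(a,(int((q[0]-u0+70.4)*5),int((q[1]-v0+40.4)*5)),4,c,1)
cv2.imwrite('pics/c4.png',a[:,:,::-1])
E
```

```text
t: 7.42
ee_pos: [616.4, 29.9, 165.4]
orientation: [-2.349, -2.085, 0.001]
ft_force: [-0.6, -0.1, -1.7]
width: 14.1
t 7.425 pos [616.4  29.9 165.4] yaw 1.452 shift cm [0.   0.13 0.04] turn [array([-0.1,  0. ,  0.1]), array([-0.000e+00, -1.000e-01, -1.799e+02])] q [ 0.03  0.48  1.69  0.    0.97 -1.42] F [-0.6 -0.1 -1.7] w 14.1
309 193 dipper x dir [ 9.92951654e-01 -1.18516886e-01 -8.72202285e-04]
cup 103 [-27.5 -19.9 -73.7] [-46.6 -25.  -95.1] [-12.4 -11.4 -50.4]
leg 49 [ 10.3  -3.3 -38.6] [  5.6 -13.7 -55.6] [ 12.3  12.  -26.6]
```

View pics/c4.png

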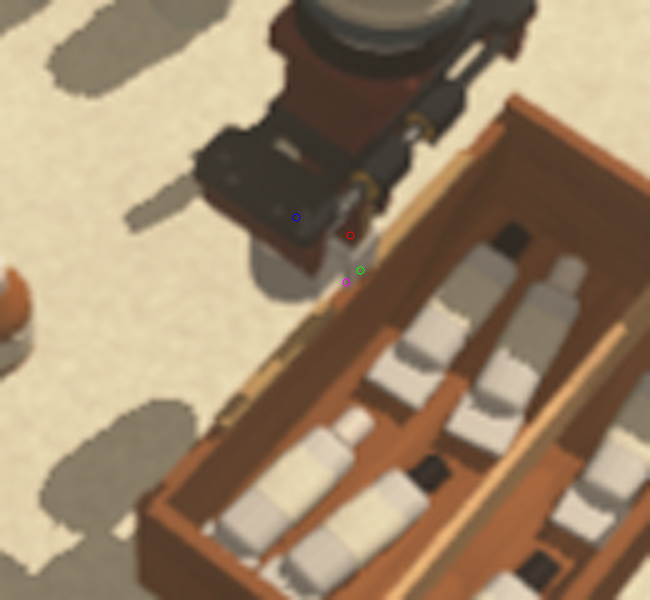

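```bash
python3 -m inch '[{"tx":0,"ty":0.16,"tz":0.6,"ax":0,"ay":0,"az":0,"jaw":0},{"tx":0,"ty":0,"tz":0.6,"ax":0,"ay":0,"az":0,"jaw":0},{"tx":0,"ty":0,"tz":0.5,"ax":0,"ay":0,"az":0,"jaw":0},{"tx":0,"ty":0,"tz":0,"ax":0,"ay":0,"az":0,"jaw":0},{"tx":0,"ty":0,"tz":0,"ax":0,"ay":0,"az":0,"jaw":0}]'; python3 -m inch '[{"tx":0,"ty":0,"tz":0.1,"ax":0,"ay":0,"az":0,"jaw":0},{"tx":0,"ty":0,"tz":0.1,"ax":0,"ay":0,"az":0,"jaw":0},{"tx":0,"ty":0,"tz":0.1,"ax":0,"ay":0,"az":0,"jaw":0},{"tx":0,"ty":0,"tz":0.1,"ax":0,"ay":0,"az":0,"jaw":0},{"tx":0,"ty":0,"tz":0.1,"ax":0,"ay":0,"az":0,"jaw":0},{"tx":0,"ty":0,"tz":0,"ax":0,"ay":0,"az":0,"jaw":0}]'
```

```text
t: 8.1
ee_pos: [619.0, 29.5, 148.7]
orientation: [2.35, 2.085, 0.0]
ft_force: [0.1, -0.0, -1.0]
width: 13.7
t: 8.85
ee_pos: [618.9, 29.5, 143.6]
orientation: [-2.35, -2.085, 0.0]
ft_force: [0.5, -0.9, -1.9]
width: 13.8
```

```bash
python3 -m inch '[{"tx":0,"ty":-0.05,"tz":0.1,"ax":0,"ay":0,"az":0,"jaw":0},{"tx":0,"ty":0,"tz":0.1,"ax":0,"ay":0,"az":0,"jaw":0},{"tx":0,"ty":0,"tz":0.2,"ax":0,"ay":0,"az":0,"jaw":0},{"tx":0,"ty":0,"tz":0.2,"ax":0,"ay":0,"az":0,"jaw":0},{"tx":0,"ty":0,"tz":0,"ax":0,"ay":0,"az":0,"jaw":0}]'; python3 -m inch '[{"tx":0,"ty":0,"tz":0.2,"ax":0,"ay":0,"az":0,"jaw":0},{"tx":0,"ty":0,"tz":0.2,"ax":0,"ay":0,"az":0,"jaw":0},{"tx":0,"ty":0,"tz":0.2,"ax":0,"ay":0,"az":0,"jaw":0},{"tx":0,"ty":0,"tz":0.2,"ax":0,"ay":0,"az":0,"jaw":0},{"tx":0,"ty":0,"tz":0,"ax":0,"ay":0,"az":0,"jaw":0}]'
```

```text
t: 9.48
ee_pos: [618.3, 29.6, 137.4]
orientation: [-2.35, -2.084, 0.001]
ft_force: [0.5, 0.2, -1.6]
width: 14.1
t: 10.1
ee_pos: [618.3, 29.6, 129.5]
orientation: [-2.35, -2.085, 0.0]
ft_force: [0.1, -0.7, -1.7]
width: 13.9
```

```bash
python3 -m inch '[{"tx":0,"ty":0,"tz":0.2,"ax":0,"ay":0,"az":0,"jaw":0},{"tx":0,"ty":0,"tz":0.2,"ax":0,"ay":0,"az":0,"jaw":0},{"tx":0,"ty":0,"tz":0.2,"ax":0,"ay":0,"az":0,"jaw":0},{"tx":0,"ty":0,"tz":0.1,"ax":0,"ay":0,"az":0,"jaw":0},{"tx":0,"ty":0,"tz":0.1,"ax":0,"ay":0,"az":0,"jaw":0},{"tx":0,"ty":0,"tz":0,"ax":0,"ay":0,"az":0,"jaw":0}]'; python3 -m inch '[{"tx":0,"ty":0,"tz":0.1,"ax":0,"ay":0,"az":0,"jaw":0},{"tx":0,"ty":0,"tz":0.1,"ax":0,"ay":0,"az":0,"jaw":0},{"tx":0,"ty":0,"tz":0,"ax":0,"ay":0,"az":0,"jaw":0}]'
```

```text
t: 10.85
ee_pos: [618.4, 29.6, 121.6]
orientation: [-2.35, -2.085, 0.0]
ft_force: [-0.6, -0.3, -1.4]
width: 14.0
t: 11.22
ee_pos: [618.4, 29.6, 119.6]
orientation: [-2.35, -2.085, 0.0]
ft_force: [-0.1, -0.0, -1.9]
width: 13.8
```

```bash
python3 -m inch '[{"tx":0,"ty":0,"tz":0.1,"ax":0,"ay":0,"az":0,"jaw":0},{"tx":0,"ty":0,"tz":0.05,"ax":0,"ay":0,"az":0,"jaw":0},{"tx":0,"ty":0,"tz":0,"ax":0,"ay":0,"az":0,"jaw":0}]'; python3 -m inch '[{"tx":0,"ty":0,"tz":0.1,"ax":0,"ay":0,"az":0,"jaw":0},{"tx":0,"ty":0,"tz":0.05,"ax":0,"ay":0,"az":0,"jaw":0},{"tx":0,"ty":0,"tz":0,"ax":0,"ay":0,"az":0,"jaw":0}]'
```

```text
t: 11.6
ee_pos: [618.4, 29.6, 118.1]
orientation: [-2.35, -2.085, 0.0]
ft_force: [-0.2, -0.1, -0.5]
width: 13.6
t: 11.98
ee_pos: [618.4, 29.6, 116.6]
orientation: [-2.35, -2.085, 0.0]
ft_force: [0.2, 0.3, -1.0]
width: 13.5
```

```bash
python3 -m inch '[{"tx":0,"ty":0,"tz":0.1,"ax":0,"ay":0,"az":0,"jaw":0},{"tx":0,"ty":0,"tz":0.1,"ax":0,"ay":0,"az":0,"jaw":0},{"tx":0,"ty":0,"tz":0,"ax":0,"ay":0,"az":0,"jaw":0}]'; python3 -m inch '[{"tx":0,"ty":0,"tz":0.1,"ax":0,"ay":0,"az":0,"jaw":0},{"tx":0,"ty":0,"tz":0,"ax":0,"ay":0,"az":0,"jaw":0}]'; python3 -m inch '[{"tx":0,"ty":0,"tz":0.05,"ax":0,"ay":0,"az":0,"jaw":0},{"tx":0,"ty":0,"tz":0,"ax":0,"ay":0,"az":0,"jaw":0}]'
```

```text
t: 12.35
ee_pos: [618.4, 29.6, 114.5]
orientation: [-2.35, -2.085, 0.0]
ft_force: [-0.5, 0.6, -1.9]
width: 13.9
t: 12.6
ee_pos: [618.4, 29.6, 113.6]
orientation: [-2.35, -2.085, 0.0]
ft_force: [0.2, -0.6, -2.1]
width: 13.8
t: 12.85
ee_pos: [618.4, 29.6, 113.1]
orientation: [-2.35, -2.085, 0.0]
ft_force: [0.5, -0.0, -1.6]
width: 13.6
```

```bash
python3 -m inch '[{"tx":0,"ty":0,"tz":0.05,"ax":0,"ay":0,"az":0,"jaw":0},{"tx":0,"ty":0,"tz":0,"ax":0,"ay":0,"az":0,"jaw":0}]'; python3 -m inch '[{"tx":0,"ty":0,"tz":0.05,"ax":0,"ay":0,"az":0,"jaw":0},{"tx":0,"ty":0,"tz":0,"ax":0,"ay":0,"az":0,"jaw":0}]'; python3 -m inch '[{"tx":0,"ty":0,"tz":0.05,"ax":0,"ay":0,"az":0,"jaw":0},{"tx":0,"ty":0,"tz":0,"ax":0,"ay":0,"az":0,"jaw":0}]'
```

```text
t: 13.1
ee_pos: [618.5, 29.6, 112.6]
orientation: [-2.35, -2.085, 0.0]
ft_force: [1.0, -0.5, -1.2]
width: 14.0
t: 13.35
ee_pos: [618.5, 29.6, 112.6]
orientation: [2.35, 2.085, 0.0]
ft_force: [-1.9, -0.4, 4.1]
width: 13.6
t: 13.6
ee_pos: [618.5, 29.6, 112.6]
orientation: [2.35, 2.085, 0.0]
ft_force: [-3.7, -0.3, 8.1]
width: 13.8
```

Contact came at TCP z 112.6, exactly 25 mm above the grasp height, so the bridge is on the notch floor. I'll ease the push and look before letting go.

```bash
python3 -m inch '[{"tx":0,"ty":0,"tz":-0.07,"ax":0,"ay":0,"az":0,"jaw":0},{"tx":0,"ty":0,"tz":0,"ax":0,"ay":0,"az":0,"jaw":0}]'
python3 - <<'E'
from h import *
im,d=snap('scene');u,v=pix('scene',[618,30,100])[0].astype(int)
a=cv2.resize(im[v-50:v+40,u-60:u+50],None,fx=6,fy=6,interpolation=cv2.INTER_CUBIC)
cv2.imwrite('pics/c5.png',a[:,:,::-1])
E
```

```text
t: 13.85
ee_pos: [618.5, 29.6, 112.6]
orientation: [2.35, 2.085, 0.0]
ft_force: [-2.1, -0.0, 5.0]
width: 13.7
```

View pics/c5.png

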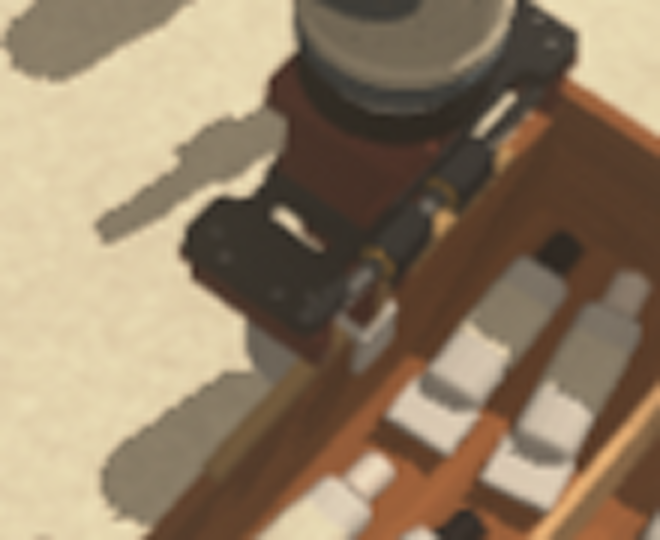

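The leg is inside the wall at crop (370,340), the cup is outside at (265,350), and the bridge sits in the notch. I'll release.

```bash
python3 -m inch '[{"tx":0,"ty":0,"tz":-0.05,"ax":0,"ay":0,"az":0,"jaw":0},{"tx":0,"ty":0,"tz":0,"ax":0,"ay":0,"az":0,"jaw":0.25},{"tx":0,"ty":0,"tz":0,"ax":0,"ay":0,"az":0,"jaw":0.5},{"tx":0,"ty":0,"tz":0,"ax":0,"ay":0,"az":0,"jaw":0.8},{"tx":0,"ty":0,"tz":0,"ax":0,"ay":0,"az":0,"jaw":0.8},{"tx":0,"ty":0,"tz":0,"ax":0,"ay":0,"az":0,"jaw":0.8},{"tx":0,"ty":0,"tz":0,"ax":0,"ay":0,"az":0,"jaw":0.8}]' && python3 -m inch '[{"tx":0,"ty":0,"tz":-1,"ax":0,"ay":0,"az":0,"jaw":0.8},{"tx":0,"ty":0,"tz":-2,"ax":0,"ay":0,"az":0,"jaw":0.8},{"tx":0,"ty":0,"tz":-3,"ax":0,"ay":0,"az":0,"jaw":0.8},{"tx":0,"ty":0,"tz":-4,"ax":0,"ay":0,"az":0,"jaw":0.8},{"tx":0,"ty":0,"tz":-4,"ax":0,"ay":0,"az":0,"jaw":0.8},{"tx":0,"ty":-5,"tz":0,"ax":0,"ay":0,"az":0,"jaw":0.8},{"tx":0,"ty":-5,"tz":0,"ax":0,"ay":0,"az":0,"jaw":0.8},{"tx":0,"ty":-5,"tz":0,"ax":0,"ay":0,"az":0,"jaw":0.8},{"tx":0,"ty":-3,"tz":0,"ax":0,"ay":0,"az":0,"jaw":0.8},{"tx":0,"ty":0,"tz":0,"ax":0,"ay":0,"az":0,"jaw":0.8},{"tx":0,"ty":0,"tz":0,"ax":0,"ay":0,"az":0,"jaw":0.8},{"tx":0,"ty":0,"tz":0,"ax":0,"ay":0,"az":0,"jaw":0.8}]'
python3 - <<'E'
from h import *
np.set_printoptions(precision=1,suppress=True)
ex=np.array([np.cos(.12),-np.sin(.12)]);ey=np.array([-ex[1],ex[0]])
crops=[]
for n in('scene','top'):
    im,d=snap(n);C=cloud(n,d);L=C[...,:2]-[618.4,29.6];x=L@ex;y=L@ey;z=C[...,2]
    for lo,hi in((105,120),(135,152)):
        M=(d>0)&(abs(x)<25)&(abs(y)<25)&(z>lo)&(z<hi);print(n,lo,M.sum(),x[M].mean(),y[M].mean(),z[M].max() if M.any() else 0)
    M=(d>0)&(x>-65)&(x<-8)&(abs(y)<30)&(z>66)&(z<82);print('cup rim',M.sum(),x[M].mean(),y[M].mean(),z[M].mean())
    u,v=pix(n,[610,30,100])[0].astype(int)
    crops.append(cv2.resize(im[v-45:v+45,u-40:u+40],(400,450),interpolation=cv2.INTER_CUBIC))
cv2.imwrite('pics/c6.png',np.hstack(crops)[:,:,::-1])
E
```

```text
t: 14.78
ee_pos: [618.5, 29.6, 112.9]
orientation: [2.35, 2.085, 0.0]
ft_force: [0.5, 0.1, 0.7]
width: 68.2
t: 16.27
ee_pos: [441.1, 51.0, 253.3]
orientation: [2.35, 2.084, 0.001]
ft_force: [-0.3, -0.4, 0.3]
width: 70.3
scene 105 28 1.5325627472347594 -5.08798178336182 119.97761185221249
scene 135 49 -1.1345426750102907 -2.9456810013549686 149.7292128692574
cup rim 69 -37.36646768811961 -4.088275799289732 69.99477416899126
top 105 4 -12.267249209307368 1.2032704505431462 117.97137391544801
top 135 61 -6.716090732310172 -0.31414144206623557 149.53380424395567
cup rim 3 -14.283056862195842 3.725393715772914 72.66223842894239
```

View pics/c6.png

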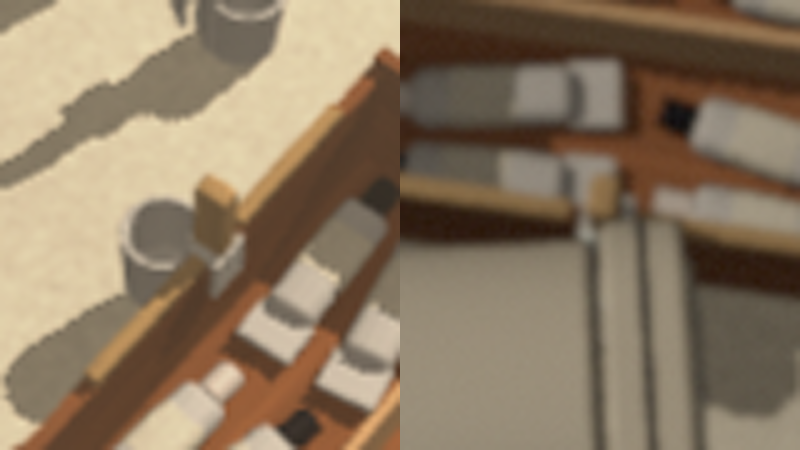

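```bash
python3 -c "
from h import *
print(ctrl.close_job(),get_obs()['t'])"
```

```text
the job is handed in; nothing more can be done
the job is handed in; nothing more can be done
```

The dipper now hangs by its hook in the notch on the box's front wall, and I handed the job in just after t ≈ 16.3 s of the 61 s allowed.

- **Which dipper:** I took the one farthest to the robot's right of the four look-alikes, at about (462, 87) mm. I gripped it across the 14 mm, with the fingers closing to 13.9 mm.
- **Seating:** Both cameras showed the notch near mid-rim, so the hook went straight in and I didn't need to slide it along the strip. First contact was at TCP z 112.6 mm, exactly 25 mm above the grasp height, which puts the bridge on the notch floor. The highest force read was about 8 N. I eased it off, opened the fingers and backed away.
- **Last checks:** The final pictures show the leg inside the wall, the cup outside, the bridge in the notch and the robot clear. The grip's top read about 149.7 mm against 147 mm expected, matching the +2 to +4 mm the depth readings showed earlier.
- **Disagreement:** The cameras differ on how far the grip's top leans towards the robot. The scene camera gives about 1 mm and the top camera about 7 mm, so there may be a lean of a few degrees from the hook's play on the wall.
- **Not measured:** I did not re-measure the other objects. The forces showed no stray contact.

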